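# Wedge the sprung catch open and take the sample pot out

## Robot

A 7-joint arm with a two-finger parallel gripper is mounted at the origin on a cart in front of the work surface, level with it; the furniture and walls round the work are solid. World frame = base frame: x ahead of the robot, y to its left, z up, the work surface at z = 0. Lengths are in m, angles in rad, forces in N, time in s.
With the tool pointing down it reaches from about 0.35 to 0.9 m from the base axis. Payload 8.1 kg.
Tool frame: the origin (TCP) lies at the very end of the fingers, on their centre line; the grasp point (between the pads) lies 19 mm behind it; x points along the fingers, y is the direction in which the jaws open and shut, and the axes are right-handed (so a half turn about x gives the same grasp; the last joint's range is limited). The gripper opens to 92 mm and grips with 3 to 60 N. Pads are 19 mm wide; open, the fingers measure 130 mm over their backs; the gripper's body (75 mm by 190 mm) begins 47 mm behind the grasp point.
Start: joints at [-1.328, 0.434, 0.025, 1.573, -0.012, 1.134, -0.075], TCP at [0.212, 0.588, 0.227] pointing down, gripper open.
Joint ranges: [-2.62, 2.62], [-0.44, 2.09], [-1.27, 1.32], [0.08, 2.57], [-1.32, 4.46], [0.12, 2], [-2.74, 2.74]. Speed limits (rad/s): [2.22, 2.22, 3.01, 3.01, 3.14, 3.14, 3.14].

## Interface

Orientations are given as a rotation vector (axis times angle).
In Python, from cell import arm gives the robot as it stands.
- The arm moves only by the tool servo_tool, never from a script. Its argument "plan" is a list of rows, each a list of 2 entries, a list of its own where there are three numbers: the shift along the world's x, y, z in cm, then the turn, a rotation vector about the world's x, y, z in degrees. A call has 1 to 12 rows; each row is the pose to reach, as a shift and turn from the pose measured when the call began; what a row does not reach only later rows make up. A row lasts 1/10 s, in which the tool goes at most 50 mm and 8.59 degrees, less where a joint would pass 70% of its speed; a pose out of reach is approached as far as the arm can. A call with a gripper value outside its range is refused whole. "grip" is the opening, from 0 (shut) to 1 (fully open), set as the call begins (left out, the last holds). The fingers move at their own pace and stop on an object; "squeeze" is the grip in N (left out, the last holds). Time passes only in rows, so rows that repeat a pose let the fingers close. It gives the time, the measured TCP pose, the force and the opening at its end, in the units of the state.
- arm.observe(): the state, without advancing time (a new reading comes with each control period).
- arm.get_image(name): name is "scene" or "top" or "wrist"; returns a dict with "frame" (400x640x3 uint8, blue, green, red), "fx", "fy", "cx", "cy" (pixels), "position" and "rotation" of the camera in the world. Camera axes: x right, y down, z forward; pixel columns grow to the right and rows downward; lengths in m; the calibration is good to about 2 mm. A picture is of the moment at which its call begins. There is no depth.
- arm.sign_off(): hands the job in, once; it reports no verdict.
Trained networks look in a picture, given as the dict that the camera call returned (one of the last four; its "shot" number tells which), for a name from the list of things; names that differ only in an ending like _2 or _b are one class to them, and where a whole thing is asked for, a point or a joint stands for the part that bears it (a point fixed in the world has none). Each returns a list of dicts, best first, with "score" (0 to 1); they miss things now and then, are a little off and sometimes report something else, mostly with a low value. They report only what shows in the picture. A call takes as long as a camera call. They do not tell look-alikes from the thing itself.
- arm.search_frame(picture, query): "at" ([column, row] in pixels, amid what is visible of it).
- arm.trace(picture, query): "pixels" (400x640 bool, what is visible of it) and "at" ([column, row] in pixels, amid what is visible of it).
The state is a dict: "clock": time; "joints": joint angles; "dq": joint speeds; "joint_efforts": joint torques, N m; "position": TCP position; "ee_rot": TCP orientation; "force": force on the tool from outside, world axes, zero at the start; "ft_torque": the same for the moment, N m; "width": opening from 0.0 (shut) to 1.0 (fully open).
Only numpy, scipy, OpenCV 4.12 (cv2) and the standard library are available. Lean on these libraries where they do the work, as an engineer would, in place of code of your own. Each camera call takes 0.05 s, during which the arm holds its last target.

## Task

The sample pot in the holder is locked in by a sprung catch whose nose covers its lid. Push the white wedge, ramp towards the spring housing, straight down into the gap in the catch until it holds the catch fully open by itself and let go of it; then lift the pot out and stand it upright in the steel tray. Leave the wedge in place holding the catch open, and never tip the pot over.

Things in the scene. Friction and masses are not known exactly. Their poses are not given: they have to be found in the camera images.
- holder: Fixed sample holder, steel base 200 x 92 x 8 mm: pot nest at one end, fixed upright steel lug in the middle, grey spring housing at the other end. Origin on the worktop under the nest's centre; x from nest to housing (the way the catch opens), z up. Lug: face towards the housing at x = 78 mm, top at z = 90, 34 wide in y. Housing: x = 119 to 157, y = -36 to 36, top z = 96.
- catch (a joint): Sliding catch, in m: 0 shut (nose over the pot's lid), 0.017 held open by the wedge's full thickness, 0.022 end stop; opened 0.014 or more it frees the lid. Steel plate 60 mm wide, 10 thick, z = 76 to 86 mm over the worktop, with a window 44 mm wide through which the lug stands. A spring shuts it: 2 N when shut, about 4 N when open.
- gap (a point): Middle of the gap that takes the wedge from above, between the lug's face and the far edge of the catch's window, at the lug's top (90 mm over the worktop); fixed to the holder, axes as the holder's. Catch shut: 13 mm wide in x (6.5 either side), 44 long in y. The catch's edge yields in +x as the wedge goes in. The base plate is 82 mm below.
- nest (a point): Centre of the nest's floor, on which the pot stands, 8 mm over the worktop. The nest is a collar 60 x 60 mm, its top 16 mm over the worktop.
- wedge_grip (a point): White plastic wedge, 146 mm tall, hung upright in its stand, point down. This is its handle's middle, 124 mm above the point; handle 24 mm in x, 28 in y, 48 tall above a 5 mm flange 42 x 43 mm. z up, x from flat face to ramp; body 32 wide in y. Flat face at x = -15 mm; opposite is the ramp: x = -8 at the point, x = 15 from 55 to 93 mm above the point (parallel part, 30 thick; then the flange).
- wedge_tip (a point): Middle of the wedge's lower edge (its point, 7 mm thick), 11.5 mm towards the flat face from the handle's axis, 124 mm below the handle's middle; axes as the handle's. In use the wedge's x points along the holder's x, the flat face slides down the lug, the ramp pushes the catch back (about 4 to 10 N downwards) and the point ends on or near the base plate; friction and the spring hold it.
- stand: Fixed parking stand of the wedge: base 80 x 80 x 6 mm with an upright open grey sleeve 44 x 45 mm, its top 101 mm over the worktop. Origin on the worktop under its centre. The wedge hangs in it by its flange, its point 8 mm over the worktop, its x along the stand's x, and is lifted straight out (95 mm or more).
- pot_center (a point): Sample pot in the nest: white screw lid, reddish, 66 mm tall, body 46 mm and lid 50 mm in diameter (lid 13 tall), about 65 g. This is its centre, 33 mm above its foot; z up. Grip it from above, fingers on the holder's +y and -y sides (the open catch stays close to the lid on the +x side). It lifts straight out of the nest, which is 8 mm deep.
- tray: Fixed square steel tray, 120 x 120 mm, rim 16 mm high, floor 4 mm over the worktop. Origin on the worktop under its centre.
Mind the look-alikes: they are no part of the job. Of the things that look like the part that bears wedge_grip, the larger one is meant. What is shaped like the part that bears pot_center but purple is not meant.

How it is judged:
On the way, in this order (a step that is already met when the one before it is completed fails the run):
1. the wedge, let go of, holds the catch open by itself while the pot is still in the nest (value of joint catch above 0.014 m and horizontal distance between wedge_tip and gap below 0.016 m and z of wedge_tip in the frame of holder below 0.045 m and contact force between the fingers and anything else below 0.1 N and distance between pot_center and nest below 0.045 m), for 0.3 s.
2. the pot is lifted out of the nest while the wedge holds the catch open (value of joint catch above 0.014 m and horizontal distance between wedge_tip and gap below 0.016 m and z of wedge_tip in the frame of holder below 0.045 m and z of pot_center in the frame of holder above 0.09 m), for 0.1 s.
At the end, for the whole second after the job is handed in: The wedge stands in the gap of the catch (point within 16 mm of the gap's middle in plan and less than 45 mm above the worktop) and holds the catch open by more than 14 mm; the pot stands on the tray's floor, upright within 0.1 rad, its centre within 45 mm of the tray's centre in plan (value of joint catch above 0.014 m and horizontal distance between wedge_tip and gap below 0.016 m and z of wedge_tip in the frame of holder below 0.045 m and horizontal distance between pot_center and tray below 0.045 m and angle between pot_center's own z axis and vertical below 0.1 rad and z of pot_center in the frame of tray between 0.03 and 0.042 m); the robot touches nothing.
It fails at once if the pot is tipped over (more than 0.6 rad) (angle between pot_center's own z axis and vertical above 0.6 rad).
It also fails if it takes over 56 s, if anything falls off the work surface, if the arm or the gripper's body presses on something with over 40 N, if the wrist force passes 120 N, or if a joint passes its speed limit or range.

## Working session

There is one attempt and no reset: what is moved stays moved. The work goes in short steps, Python scripts to look and compute and a tool call to move; the robot and the scene stay as the last step left them, time stands still between calls to the robot, and variables do not carry over. Pictures are saved under pics/ and viewed, and the job is handed in when it is done.

Besides the shell and the picture viewer there is one more tool, called after ">>>" by a JSON object that holds its "api" and its "payload". servo_tool: Moves the arm, as the interface text tells. Its arguments: {"type":"object","properties":{"plan":{"type":"array","items":{"type":"array"}},"grip":{"type":"number"},"squeeze":{"type":"number"}},"required":["plan"]}

```bash
mkdir -p pics; ls; cat > h.py <<'E'
import numpy as np, cv2
from cell import arm
def snap(name,fn):
    p=arm.get_image(name); cv2.imwrite('pics/'+fn+'.png',p['frame']); return p
def ray(p,uv):
    R=np.array(p['rotation']); 
    if R.shape!=(3,3):
        R=cv2.Rodrigues(R.astype(float))[0]
    d=R@np.array([(uv[0]-p['cx'])/p['fx'],(uv[1]-p['cy'])/p['fy'],1.])
    return np.array(p['position']),d
def atz(p,uv,z):
    o,d=ray(p,uv); return o+d*(z-o[2])/d[2]
def proj(p,X):
    R=np.array(p['rotation'])
    if R.shape!=(3,3): R=cv2.Rodrigues(R.astype(float))[0]
    c=(np.atleast_2d(X)-np.array(p['position']))@R
    return np.c_[c[:,0]/c[:,2]*p['fx']+p['cx'],c[:,1]/c[:,2]*p['fy']+p['cy']]
E
python3 - <<'E'
from h import *
print(arm.observe())
for n in ['top','scene','wrist']:
    p=snap(n,n+'0'); print(n,p['position'],np.round(p['rotation'],3).tolist(),p['fx'],p['cx'],p['cy'])
    for q in ['holder','catch','wedge_grip','stand','pot_center','tray','gap','nest','wedge_tip']:
        try: print(q,[(np.round(r['at'],1).tolist(),round(r['score'],2)) for r in arm.search_frame(p,q)])
        except Exception as e: print(q,e)
print(arm.observe()['clock'])
E
```

```text
pics
{'clock': 0.0, 'joints': array([-1.32757908,  0.43521168,  0.02493732,  1.57410127, -0.01160812,
        1.13398911, -0.07504987]), 'dq': array([-3.00977071e-04,  5.55428578e-04,  1.35197448e-03,  3.71961168e-04,
       -1.53874931e-03, -1.39309694e-03, -7.08409799e-05]), 'joint_efforts': array([ 9.32301518e-04, -6.67851591e+01,  9.85271707e-01, -3.14454675e+01,
       -6.05682191e-02,  4.30976506e-02,  1.53391925e-04]), 'position': array([0.21171164, 0.58750529, 0.22594996]), 'ee_rot': array([ 0.27012962,  1.55386071, -0.27258598]), 'force': array([-0.1431799 ,  0.46088484, -0.35563027]), 'ft_torque': array([-0.0292542 , -0.01727085, -0.08139957]), 'width': 0.998432729045161}
top [0.29151358 0.08240419 1.09534268] [-2.141, 2.074, -0.212] 520.1450588768071 321.03543292449314 197.84356469630197
holder []
catch [([309.0, 197.1], 0.58)]
wedge_grip [([456.7, 224.4], 0.97), ([382.0, 157.8], 0.91)]
stand [([438.6, 238.0], 0.55)]
pot_center [([363.0, 227.7], 0.95), ([308.1, 221.7], 0.81), ([259.1, 269.9], 0.69)]
tray [([199.9, 227.2], 0.71), ([455.1, 227.2], 0.15)]
gap [([311.2, 190.9]
[... 210 characters left out ...]
1117743782
holder [([321.9, 204.4], 0.85)]
catch [([314.2, 200.7], 0.67), ([323.0, 204.4], 0.49)]
wedge_grip [([377.3, 251.4], 0.86), ([377.1, 226.1], 0.57)]
stand [([373.7, 285.2], 0.65)]
pot_center [([326.3, 238.4], 0.98), ([250.4, 213.1], 0.81), ([297.6, 213.5], 0.64)]
tray [([247.2, 188.0], 0.94)]
gap [([323.6, 203.0], 0.65)]
nest [([326.7, 202.5], 0.95)]
wedge_tip [([380.8, 252.5], 0.71), ([378.5, 228.7], 0.69), ([324.6, 204.8], 0.16)]
wrist [0.14143658 0.61317787 0.38513314] [2.371, 1.667, 0.24] 296.0032863594509 316.66407373823114 203.7058570275944
holder []
catch []
wedge_grip []
stand [([232.6, 329.2], 0.6)]
pot_center []
tray [([230.1, 330.3], 0.91)]
gap []
nest []
wedge_tip []
1.5
```

View pics/top0.png

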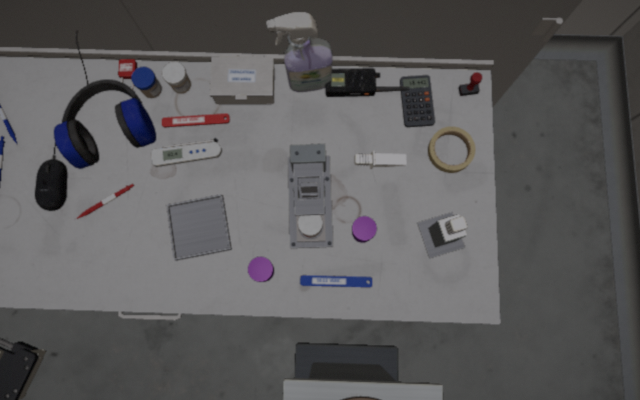

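View pics/scene0.png

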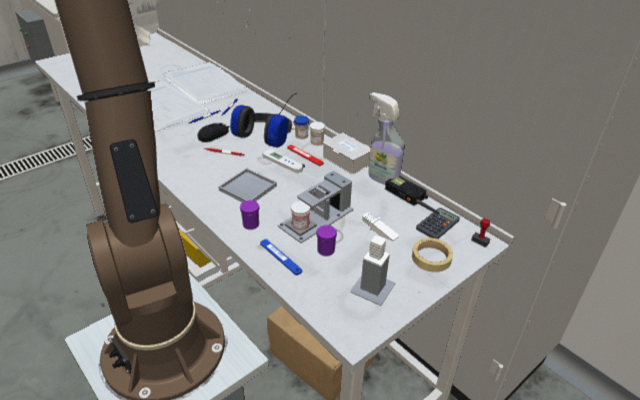

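View pics/wrist0.png

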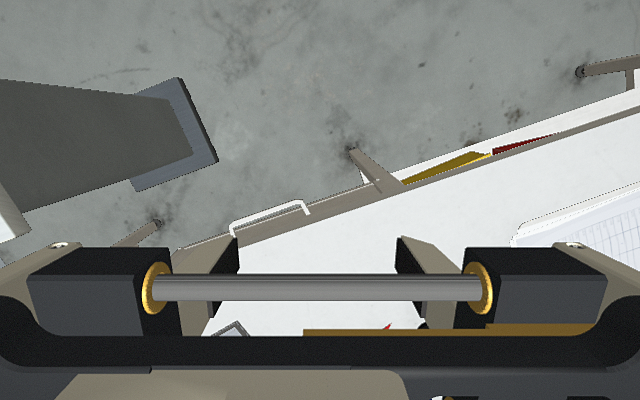

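```bash
python3 - <<'E'
import cv2,numpy as np
a=cv2.imread('pics/top0.png')
h=cv2.resize(a[130:260,270:350],None,fx=4.6,fy=4.6,interpolation=cv2.INTER_CUBIC)
w=cv2.resize(a[195:265,405:480],None,fx=5,fy=5,interpolation=cv2.INTER_CUBIC)
c=np.zeros((600,760,3),np.uint8);c[:h.shape[0],:h.shape[1]]=h[:600];c[:w.shape[0],380:380+w.shape[1]]=w
cv2.imwrite('pics/topz.png',c)
a=cv2.imread('pics/scene0.png')
cv2.imwrite('pics/scz.png',cv2.resize(a[165:310,265:425],None,fx=4,fy=4,interpolation=cv2.INTER_CUBIC))
E
```

```text
(no output)
```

View pics/topz.png

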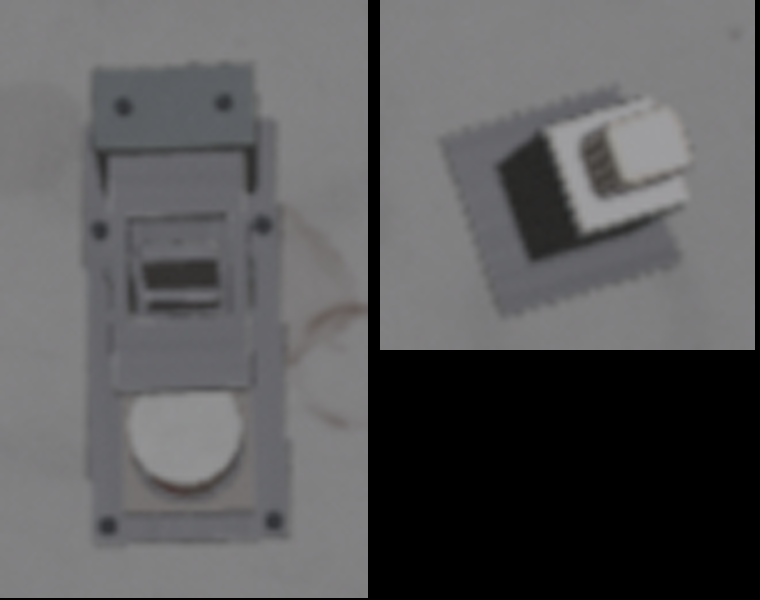

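View pics/scz.png

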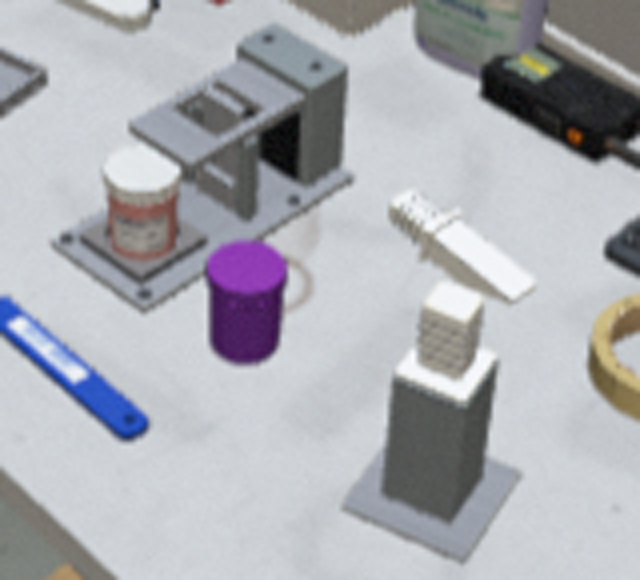

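```bash
python3 - <<'E'
import json
from h import *
# rebuild cams from printed values
T=dict(position=[0.29151358,0.08240419,1.09534268],rotation=None)
p={n:snap(n,n+'1') for n in ['top','scene']}
np.save('cams.npy',{n:{k:np.array(v) for k,v in q.items() if k in('position','rotation','fx','fy','cx','cy')} for n,q in p.items()},allow_pickle=True)
t=p['top']
zz=lambda x,y:(x/4.6+270,y/4.6+130)
ww=lambda x,y:((x-380)/5+405,y/5+195)
for n,uv,z in [('base nl',zz(95,545),.008),('base nr',zz(290,538),.008),('base far r',zz(275,120),.008),('hous fl',zz(92,68),.096),('hous fr',zz(254,62),.096),('hous nr',zz(255,148),.096),('hous nl',zz(95,152),.096),
 ('lid l',zz(128,428),.074),('lid r',zz(242,425),.074),('lid bottom',zz(186,488),.074),('st l',ww(440,137),.006),('st b',ww(508,318),.006),('st r',ww(682,262),.006),('st t',ww(615,85),.006),
 ('tray',(199.9,227.2),.01),('purple',(363,228.5),.066),('purple2',(260,268.5),.066),('handle c',ww(650,145),.156)]:
    print(n,np.round(uv,1),np.round(atz(t,uv,z)[:2],4))
for n,uv,z in [('wedge top',(265+453/4,165+302/4),.156)]: print(n,atz(p['scene'],uv,z))
E
```

```text
base nl [290.7 248.5] [0.4108 0.155 ]
base nr [333. 247.] [0.4168 0.0664]
base far r [329.8 156.1] [0.6145 0.079 ]
hous fl [290.  144.8] [0.6094 0.1598]
hous fr [325.2 143.5] [0.6143 0.0892]
hous nr [325.4 162.2] [0.5754 0.0875]
hous nl [290.7 163. ] [0.5715 0.1568]
lid l [297.8 223. ] [0.4546 0.1386]
lid r [322.6 222.4] [0.4575 0.0895]
lid bottom [310.4 236.1] [0.4293 0.1126]
st l [417.  222.4] [ 0.4748 -0.1099]
st b [430.6 258.6] [ 0.3992 -0.1378]
st r [465.4 247.4] [ 0.425  -0.2109]
st t [452. 212.] [ 0.4996 -0.1843]
tray [199.9 227.2] [0.4494 0.3483]
purple [363.  228.5] [0.449  0.0085]
purple2 [260.  268.5] [0.3631 0.2097]
handle c [459. 224.] [ 0.4491 -0.1599]
wedge top [ 0.44949121 -0.16445528  0.156     ]
```

```bash
python3 - <<'E'
from h import *
s=arm.observe();R=cv2.Rodrigues(s['ee_rot'])[0];print(np.round(R,3));print(np.degrees(np.arctan2(R[1,1],R[0,1])), s['clock'])
E
```

```text
[[ 0.     0.339  0.941]
 [-0.     0.941 -0.339]
 [-1.    -0.     0.   ]]
70.18509969426182 1.6
```

>>> {"api": "servo_tool", "payload": {"plan": [[[2.5,-3.5,0],[0,0,-8]],[[5,-7.5,0],[0,0,-16]],[[7.5,-11.5,0],[0,0,-24]],[[10,-15.5,0],[0,0,-32]],[[12.5,-19.5,0],[0,0,-40]],[[15,-23.5,0],[0,0,-48]],[[17.5,-27.5,0],[0,0,-56]],[[19.5,-31.5,0],[0,0,-64]],[[21,-36,0],[0,0,-72]],[[22,-40.5,0],[0,0,-80]],[[23,-45,0],[0,0,-88]],[[23.7,-49.5,0],[0,0,-96]]], "grip": 1}}

```text
clock: 2.8
position: [0.4493, 0.0912, 0.2271]
ee_rot: [1.538, 0.957, -1.536]
force: [0.8, 0.8, 0.1]
width: 0.999
```

```bash
cat >> h.py <<'E'
def yaw():
    s=arm.observe();R=cv2.Rodrigues(s['ee_rot'])[0]
    return np.degrees(np.arctan2(R[1,1],R[0,1])), np.round(R[2],3), np.round(s['position'],4), np.round(s['joints'],2), s['clock'], np.round(s['force'],2), s['width']
E
python3 -c "
from h import *
print(yaw())"
```

```text
(np.float64(-26.15181619454385), array([-1.   ,  0.001, -0.001]), array([0.4493, 0.0912, 0.2271]), array([-0.81,  0.16,  0.57,  1.99, -0.1 ,  1.01, -0.64]), 2.8, array([0.8 , 0.78, 0.08]), 0.9993041118145324)
```

>>> {"api": "servo_tool", "payload": {"plan": [[[0,-4,0],[0,0,-8]],[[0,-8,0],[0,0,-16]],[[0,-12,0],[0,0,-24]],[[0,-16,0],[0,0,-32]],[[0,-20,0],[0,0,-40]],[[0,-24,0],[0,0,-44]],[[0,-25.2,0],[0,0,-44]],[[0,-25.2,0],[0,0,-44]]]}}

```text
clock: 3.6
position: [0.449, -0.163, 0.2273]
ee_rot: [2.036, 0.35, -2.033]
force: [0.3, 0.2, -0.7]
width: 1.001
```

```bash
python3 -c "
from h import *
print(yaw())
p=snap('wrist','w2');t=snap('scene','s2')
print(p['position'])
print(proj(p,[[.449,-.161,.156]]))
"
```

```text
(np.float64(-70.37683940935555), array([-1.   ,  0.002, -0.001]), array([ 0.449 , -0.163 ,  0.2273]), array([-0.45,  0.23,  0.84,  1.97, -0.2 ,  1.03, -0.75]), 3.6, array([ 0.29,  0.16, -0.74]), 1.001372906218248)
[ 0.52169561 -0.13792834  0.38578517]
[[312.95054458 214.27798205]]
```

View pics/w2.png

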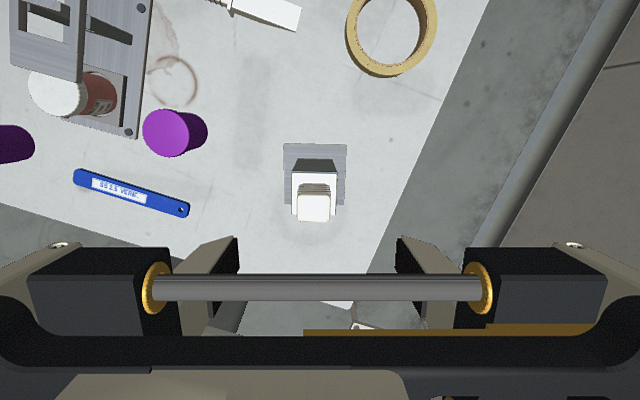

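View pics/s2.png

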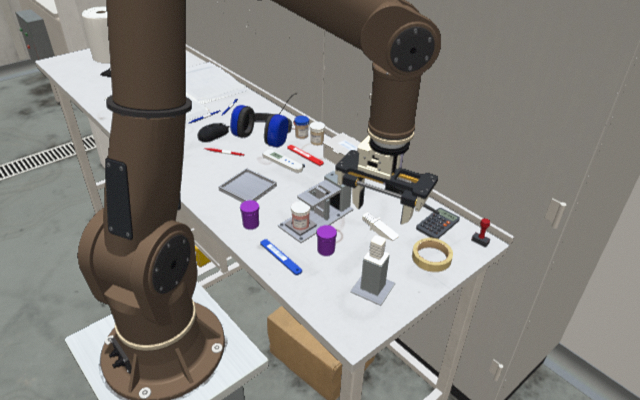

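```bash
python3 -c "
from h import *
a=cv2.imread('pics/w2.png')
cv2.imwrite('pics/w2z.png',cv2.resize(a[130:240,270:360],None,fx=6,fy=5.4,interpolation=cv2.INTER_CUBIC))
p=arm.get_image('wrist')
for uv in [(316,208),(316,205)]: print(atz(p,uv,.156))
for uv in [(283,144),(348,143),(347,205),(284,206)]: print(atz(p,uv,.006))
"
```

```text
[ 0.45525562 -0.1584629   0.156     ]
[ 0.45764328 -0.15760092  0.156     ]
[ 0.47688683 -0.1060506   0.006     ]
[ 0.50592453 -0.18267964  0.006     ]
[ 0.429654   -0.21142471  0.006     ]
[ 0.39966526 -0.13263238  0.006     ]
```

View pics/w2z.png

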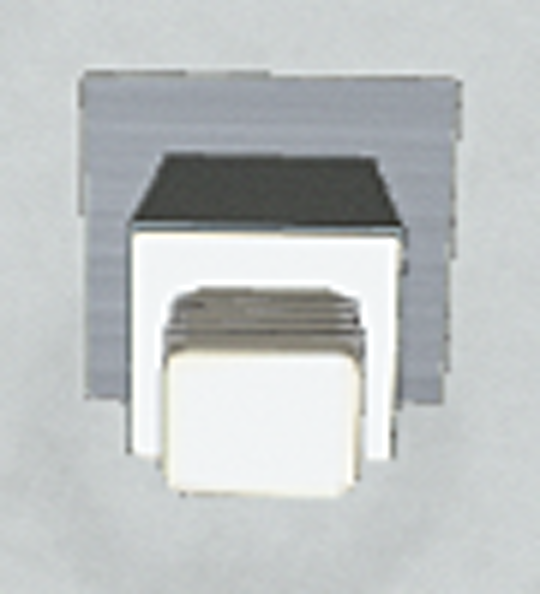

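>>> {"api": "servo_tool", "payload": {"plan": [[[0.2,0.4,-4],[0,0,0]],[[0.2,0.4,-8],[0,0,0]],[[0.2,0.4,-11],[0,0,0]],[[0.2,0.4,-11.4],[0,0,0]],[[0.2,0.4,-11.4],[0,0,0]]]}}

```text
clock: 4.25
position: [0.4513, -0.1546, 0.1129]
ee_rot: [2.031, 0.359, -2.032]
force: [-0.2, -0.4, 0.5]
width: 1.002
```

>>> {"api": "servo_tool", "payload": {"plan": [[[0,0,0],[0,0,0]],[[0,0,0],[0,0,0]],[[0,0,0],[0,0,0]],[[0,0,0],[0,0,0]],[[0,0,0],[0,0,0]],[[0,0,0],[0,0,0]]], "grip": 0.2, "squeeze": 45}}

```text
clock: 4.85
position: [0.4513, -0.1547, 0.1131]
ee_rot: [2.031, 0.359, -2.032]
force: [-0.3, -1.0, -0.5]
width: 0.526
```

>>> {"api": "servo_tool", "payload": {"plan": [[[0,0,0],[0,0,0]],[[0,0,0],[0,0,0]],[[0,0,0],[0,0,0]],[[0,0,0],[0,0,0]],[[0,0,0],[0,0,0]]]}}

```text
clock: 5.35
position: [0.4524, -0.1571, 0.1137]
ee_rot: [2.033, 0.354, -2.029]
force: [2.1, -8.4, 0.4]
width: 0.304
```

```bash
python3 -c "
from h import *
print(yaw())
snap('wrist','w3')
"
```

```text
(np.float64(-70.08133580535045), array([-1.   ,  0.003, -0.001]), array([ 0.4524, -0.1571,  0.1137]), array([-0.34,  0.4 ,  0.74,  2.1 , -0.39,  0.77, -0.58]), 5.35, array([ 2.11, -8.39,  0.44]), 0.30399843458602704)
```

View pics/w3.png

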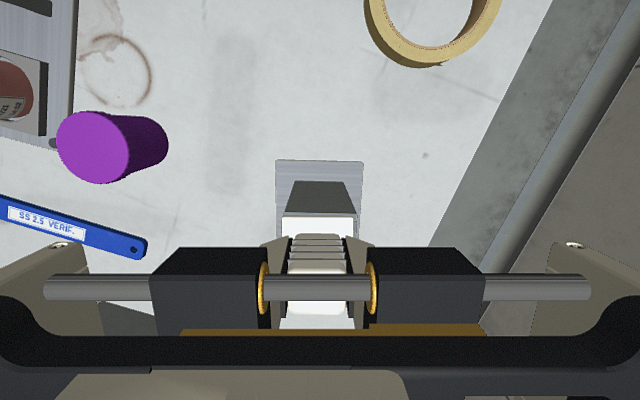

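>>> {"api": "servo_tool", "payload": {"plan": [[[0,0,1],[0,0,0]],[[0,0,3],[0,0,0]],[[0,0,6],[0,0,0]],[[0,0,9],[0,0,0]],[[0,0,12],[0,0,0]],[[0,0,13],[0,0,0]],[[0,0,13],[0,0,0]]]}}

```text
clock: 6.1
position: [0.453, -0.157, 0.2447]
ee_rot: [2.035, 0.354, -2.027]
force: [-0.2, -0.3, -1.3]
width: 0.301
```

```bash
python3 -c "
from h import *
print(yaw())
p=snap('scene','s4'); a=p['frame']
cv2.imwrite('pics/s4z.png',cv2.resize(a[140:310,300:480],None,fx=4,fy=3.5,interpolation=cv2.INTER_CUBIC))
"
```

```text
(np.float64(-70.04900776313772), array([-1.   ,  0.004, -0.004]), array([ 0.453 , -0.157 ,  0.2447]), array([-0.49,  0.21,  0.86,  1.94, -0.18,  1.07, -0.77]), 6.1, array([-0.22, -0.29, -1.25]), 0.3008748906434557)
```

View pics/s4z.png

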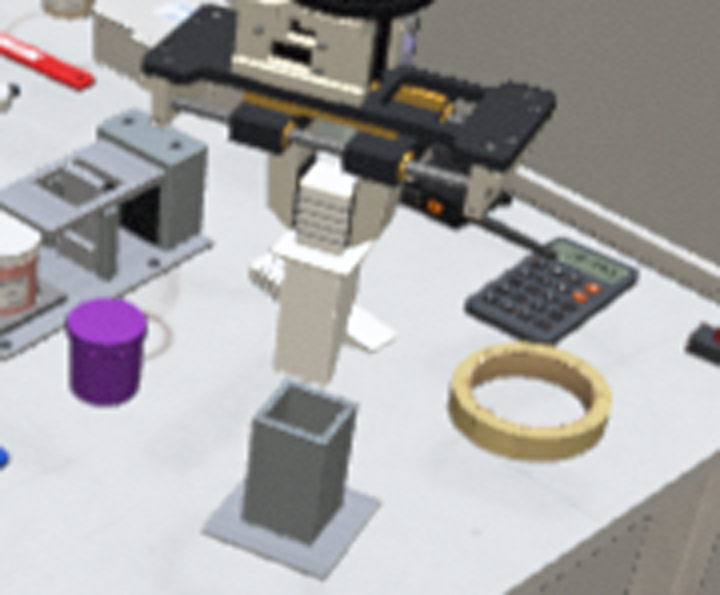

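```bash
cat >> h.py <<'E'
def wedge_lines(p,img,tip,yw,col):
    # profile in wedge frame (x,z above point), handle axis at x=0
    prof=[(-15,0),(-8,0),(15,55),(15,93),(-15,93)]
    c,s=np.cos(np.radians(yw)),np.sin(np.radians(yw))
    for y in(-16,16):
        P=np.array([[tip[0]+(c*(x)-s*y)/1000,tip[1]+(s*(x)+c*y)/1000,tip[2]+z/1000] for x,z in prof])
        q=proj(p,P); cv2.polylines(img,[np.round(q*16).astype(np.int32)],True,col,1,cv2.LINE_AA,4)
E
python3 -c "
from h import *
p=arm.get_image('scene')
s=arm.observe()['position']
tip=[s[0],s[1],s[2]+.019-.124]
out=[]
for yw in (20,200):
    b=p['frame'].copy()
    wedge_lines(p,b,tip,yw,(0,0,255)); out.append(cv2.resize(b[180:270,345:425],None,fx=4.9,fy=6,interpolation=cv2.INTER_CUBIC))
cv2.imwrite('pics/s5.png',np.hstack(out))
"
```

```text
(no output)
```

View pics/s5.png

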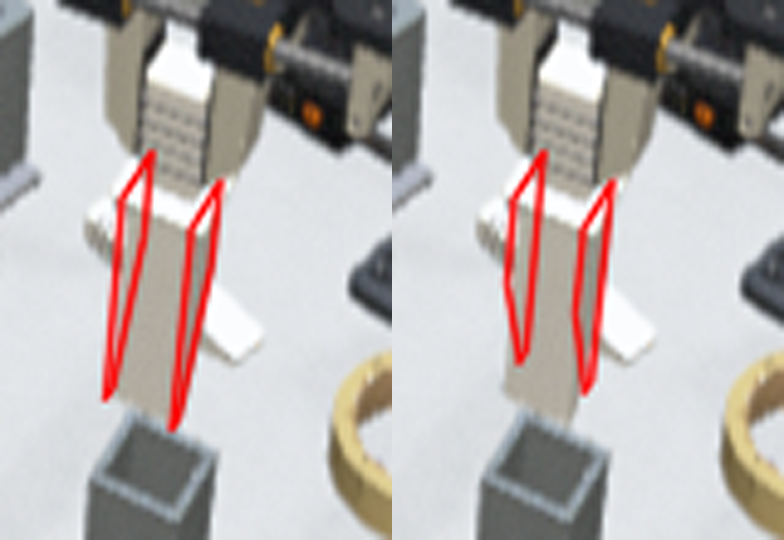

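>>> {"api": "servo_tool", "payload": {"plan": [[[1,3,0],[0,0,-2]],[[2.2,6.5,0],[0,0,-4]],[[3.5,10,0],[0,0,-6]],[[5,14,0],[0,0,-8]],[[6.3,18,0],[0,0,-11]],[[7.6,22,0],[0,0,-13]],[[9,25.5,0],[0,0,-15]],[[9.7,27.5,0],[0,0,-16]],[[9.7,27.7,-1],[0,0,-16]],[[9.7,27.7,-2],[0,0,-16]],[[9.7,27.7,-2],[0,0,-16]],[[9.7,27.7,-2],[0,0,-16]]]}}

```text
clock: 7.4
position: [0.5482, 0.1188, 0.2222]
ee_rot: [2.185, 0.07, -2.187]
force: [0.5, -0.0, -0.5]
width: 0.309
```

```bash
python3 -c "
from h import *
print(yaw())
s=arm.observe()['position']
tip=[s[0],s[1],s[2]+.019-.124]
out=[]
p=snap('scene','s6'); b=p['frame'].copy(); wedge_lines(p,b,tip,4,(0,0,255))
# holder model
def H(x,y,z,o=(.455,.1138),yw=4.0):
    c,s=np.cos(np.radians(yw)),np.sin(np.radians(yw)); return [o[0]+(c*x-s*y)/1e3,o[1]+(s*x+c*y)/1e3,z/1e3]
def box(p,b,x0,x1,y0,y1,z,col):
    q=proj(p,[H(x0,y0,z),H(x1,y0,z),H(x1,y1,z),H(x0,y1,z)]); cv2.polylines(b,[np.round(q*16).astype(np.int32)],True,col,1,cv2.LINE_AA,4)
def hold(p,b):
    box(p,b,119,157,-36,36,96,(0,255,0)); box(p,b,-43,157,-46,46,8,(255,255,0)); box(p,b,78,91,-22,22,86,(255,0,255))
hold(p,b)
cv2.imwrite('pics/s6z.png',cv2.resize(b[130:250,270:400],None,fx=6,fy=5,interpolation=cv2.INTER_CUBIC))
cv2.imwrite('pics/s6y.png',cv2.resize(p['frame'][130:250,270:400],None,fx=6,fy=5,interpolation=cv2.INTER_CUBIC))
t=snap('top','t6'); b=t['frame'].copy(); hold(t,b); wedge_lines(t,b,tip,4,(0,0,255))
cv2.imwrite('pics/t6z.png',cv2.resize(b[130:260,260:360],None,fx=5,fy=4.6,interpolation=cv2.INTER_CUBIC))
snap('wrist','w6')
"
```

```text
(np.float64(-86.17833876575473), array([-1.   ,  0.003,  0.001]), array([0.5482, 0.1188, 0.2222]), array([-0.88,  0.4 ,  0.79,  1.78, -0.32,  1.09, -1.48]), 7.4, array([ 0.5 , -0.04, -0.46]), 0.3090127260496113)
```

View pics/s6z.png

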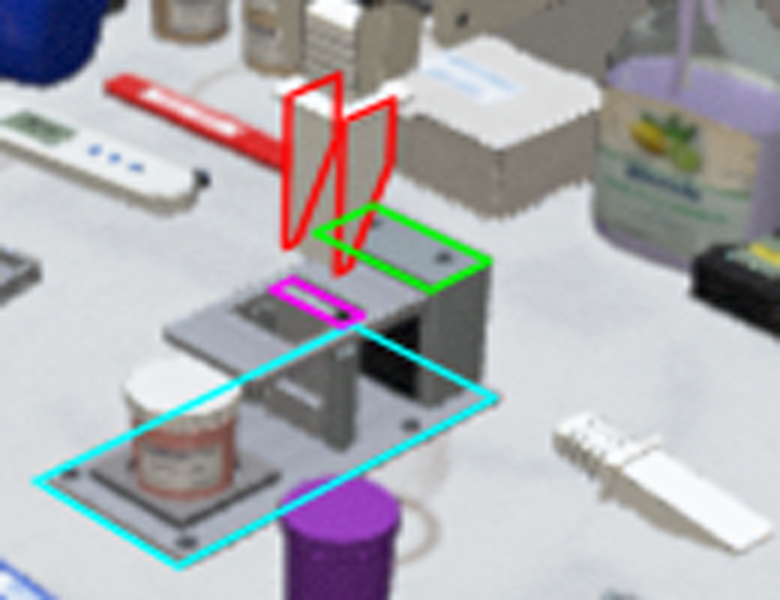

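View pics/s6y.png

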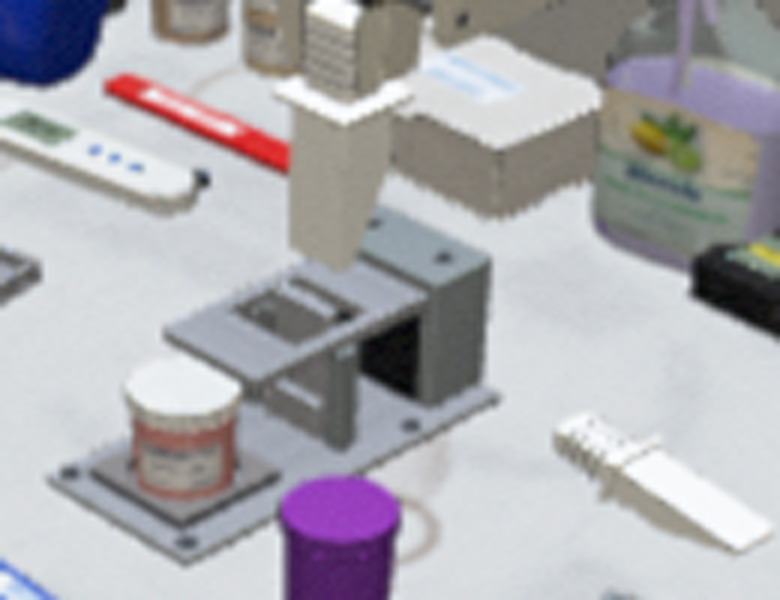

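View pics/t6z.png

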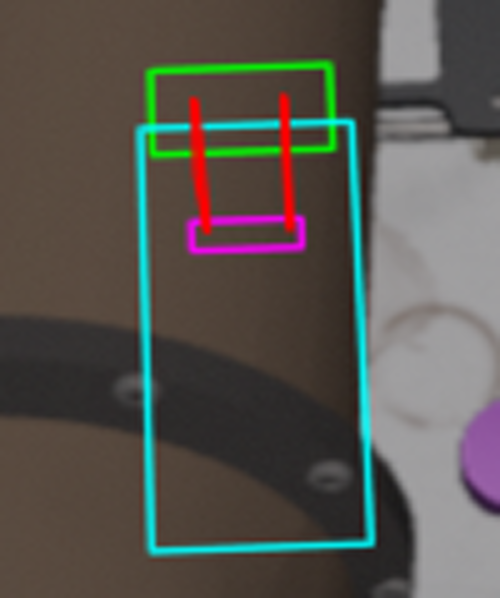

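View pics/w6.png

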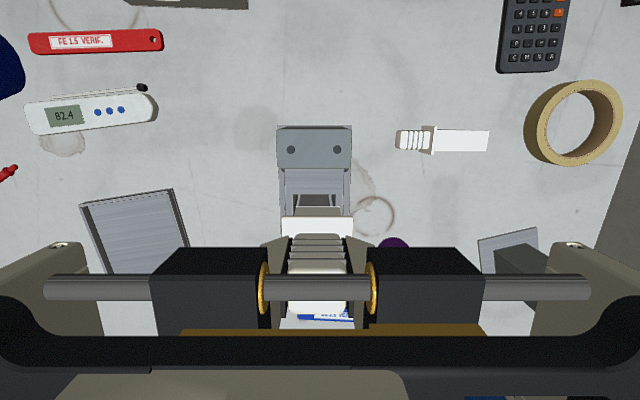

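```bash
python3 -c "
from h import *
C=np.load('cams.npy',allow_pickle=True).item()
t=C['top'];s=C['scene']
def H(x,y,z,o=(.455,.1138),yw=4.0):
    c,s=np.cos(np.radians(yw)),np.sin(np.radians(yw)); return [o[0]+(c*x-s*y)/1e3,o[1]+(s*x+c*y)/1e3,z/1e3]
for n,P in [('lug l',(78,17,90)),('lug r',(78,-17,90)),('edge l',(91,22,86)),('edge r',(91,-22,86))]:
    q=proj(t,H(*P))[0]; q2=proj(s,H(*P))[0]; print(n,(q-[270,130])*4.6,(q2-[270,130])*[6,5])
"

```

```text
lug l [139.26883636 246.16324329] [276.57607473 285.26655718]
lug r [217.90561028 243.21990775] [331.15385721 313.15641809]
edge l [127.30968344 219.68585751] [289.3655251  277.42887341]
edge r [228.4291769  215.90458211] [359.8640252  313.19678308]
```

```bash
python3 -c "
from h import *
a=cv2.imread('pics/s6.png')
cv2.imwrite('pics/s6w.png',cv2.resize(a[138:193,310:345],None,fx=14,fy=10.8,interpolation=cv2.INTER_CUBIC))
"

```

```text
(no output)
```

View pics/s6w.png

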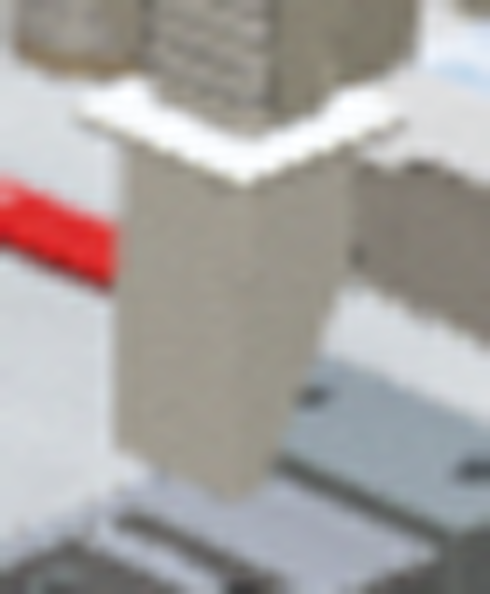

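```bash
python3 -c "
from h import *
from scipy.optimize import least_squares
C=np.load('cams.npy',allow_pickle=True).item(); s=C['scene']
def W(x,y,z,v): 
    c,n=np.cos(v[3]),np.sin(v[3]); return [v[0]+(c*x-n*y)/1e3,v[1]+(n*x+c*y)/1e3,v[2]+z/1e3]
P=[(-15,16,0),(-15,-16,0),(-8,-16,0),(-21,-21.5,93),(-21,21.5,93),(21,-21.5,93)]
Z=np.array([(114,448),(232,500),(262,483),(245,186),(80,116),(410,127)],float)
px=np.c_[(Z[:,0]+.5)/14-.5+310,(Z[:,1]+.5)/10.8-.5+138]
f=lambda v:(proj(s,[W(*p,v) for p in P])-px).ravel()
r=least_squares(f,[.55,.12,.117,.07]); print(r.x,np.degrees(r.x[3]),np.round(r.fun,2))
print(np.round(f([.5482,.1188,.1172,np.radians(4)]),2))
"

```

```text
[0.55230004 0.1207598  0.11585979 0.05706476] 3.2695701500251215 [ 0.02 -0.54  0.14 -0.1  -0.09  0.4   0.03  0.4  -0.19  0.06  0.09 -0.24]
[-0.68  0.02 -0.43  0.41 -0.67  0.9  -0.52  0.85 -0.93  0.55 -0.56  0.09]
```

```bash
python3 -c "
from h import *
a=cv2.imread('pics/scene0.png')
cv2.imwrite('pics/s0a.png',cv2.resize(a[165:218,308:358],None,fx=14,fy=11,interpolation=cv2.INTER_CUBIC))
"

```

```text
(no output)
```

View pics/s0a.png

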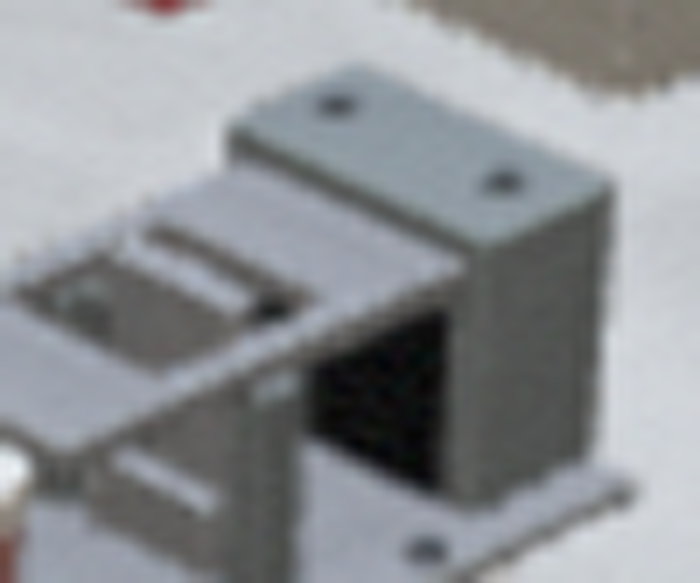

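```bash
python3 -c "
from h import *
from scipy.optimize import least_squares
C=np.load('cams.npy',allow_pickle=True).item(); s=C['scene']
def W(x,y,z,v): 
    c,n=np.cos(v[2]),np.sin(v[2]); return [v[0]+(c*x-n*y)/1e3,v[1]+(n*x+c*y)/1e3,z/1e3]
P=[(119,36,96),(157,36,96),(157,-36,96),(119,-36,96),(157,-46,8),(91,22,86),(91,-22,86),(78,-17,90)]
Z=np.array([(232,128),(365,66),(612,187),(490,248),(632,487),(150,232),(322,300),(258,297)],float)
px=np.c_[(Z[:,0]+.5)/14-.5+308,(Z[:,1]+.5)/11-.5+165]
f=lambda v:(proj(s,[W(*p,v) for p in P])-px).ravel()
r=least_squares(f,[.455,.114,.07],loss='soft_l1',f_scale=.5); print(r.x,np.degrees(r.x[2]),np.round(f(r.x).reshape(-1,2),2).tolist())
print(np.round(f([.455,.1138,np.radians(4)]).reshape(-1,2),2).tolist())
v=r.x;c,n=np.cos(v[2]),np.sin(v[2])
d=np.array([.5523,.12076])-v[:2]; print('wedge axis in holder',c*d[0]+n*d[1],-n*d[0]+c*d[1])
"

```

```text
[0.45833146 0.11670568 0.043832  ] 2.5113883876702174 [[-0.85, -0.63], [-0.38, -0.27], [0.82, 0.07], [-0.45, 0.12], [0.2, 0.18], [0.98, -0.81], [0.13, 0.31], [-0.13, 0.5]]
[[-2.11, -0.06], [-1.86, 0.14], [-0.21, 0.22], [-1.23, 0.45], [-0.72, 0.31], [-0.02, -0.15], [-0.56, 0.82], [-0.77, 1.09]]
wedge axis in holder 0.09405594188936725 -6.708153520788417e-05
```

>>> {"api": "servo_tool", "payload": {"plan": [[[0.1,0,-1],[0,0,0]],[[0.1,0,-2],[0,0,0]],[[0.1,0,-2.4],[0,0,0]],[[0.1,0,-2.7],[0,0,0]],[[0.1,0,-3.0],[0,0,0]],[[0.1,0,-3.3],[0,0,0]],[[0.1,0,-3.6],[0,0,0]]]}}

```text
clock: 8.25
position: [0.5564, 0.1193, 0.1926]
ee_rot: [2.203, 0.074, -2.172]
force: [3.6, -1.0, 46.6]
width: 0.303
```

```bash
python3 -c "
from h import *
print(yaw())
a=snap('scene','s7')['frame']
cv2.imwrite('pics/s7z.png',cv2.resize(a[140:220,290:360],None,fx=9,fy=7.4,interpolation=cv2.INTER_CUBIC))
"

```

```text
(np.float64(-86.16038029827226), array([-1.   ,  0.   , -0.014]), array([0.5564, 0.1193, 0.1926]), array([-0.86,  0.44,  0.77,  1.81, -0.35,  1.02, -1.45]), 8.25, array([ 3.64, -1.04, 46.59]), 0.30254879763832504)
```

View pics/s7z.png

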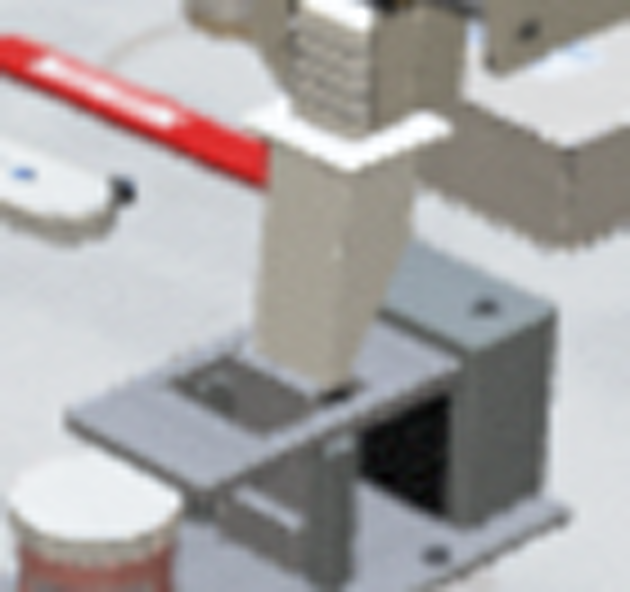

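>>> {"api": "servo_tool", "payload": {"plan": [[[0,0,0.7],[0,0,0]],[[0,0,0.7],[0,0,0]],[[0,0,0.7],[0,0,0]]]}}

```text
clock: 8.6
position: [0.5561, 0.1194, 0.1991]
ee_rot: [2.203, 0.074, -2.172]
force: [-1.0, -0.2, -1.1]
width: 0.305
```

```bash
python3 -c "
from h import *
print(yaw())
a=snap('scene','s8')['frame']
cv2.imwrite('pics/s8z.png',cv2.resize(a[142:197,305:350],None,fx=14,fy=10.8,interpolation=cv2.INTER_CUBIC))
w=snap('wrist','w8')['frame']
cv2.imwrite('pics/w8z.png',cv2.resize(w[100:340,230:400],None,fx=4,fy=2.5,interpolation=cv2.INTER_CUBIC))
"

```

```text
(np.float64(-86.14702260981015), array([-1.   ,  0.   , -0.014]), array([0.5561, 0.1194, 0.1991]), array([-0.86,  0.43,  0.78,  1.81, -0.35,  1.03, -1.46]), 8.6, array([-0.96, -0.22, -1.14]), 0.3047663715653539)
```

View pics/s8z.png

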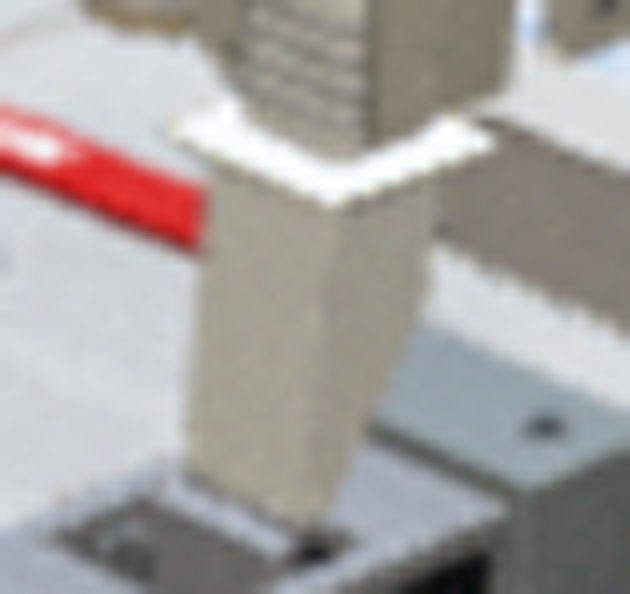

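View pics/w8z.png

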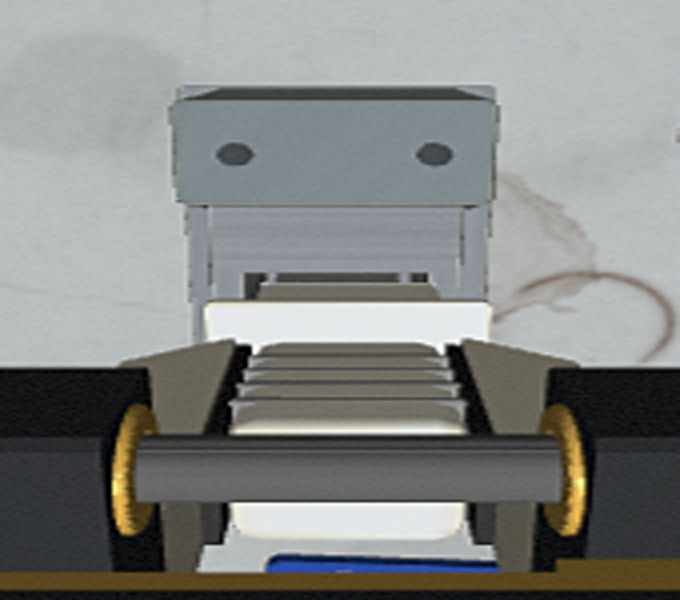

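```bash
cat > fit.py <<'E'
from h import *
from scipy.optimize import least_squares
from scipy.spatial.transform import Rotation as Ro
P=np.array([(-15,16,-124),(-15,-16,-124),(-8,-16,-124),(-21,-21.5,-31),(-21,21.5,-31),(21,-21.5,-31)])/1e3
def fit(s,Z,sx,sy,ox,oy,z0,yw=None,P=P,roll=0):
    Z=np.array(Z,float)
    px=np.c_[(Z[:,0]+.5)/sx-.5+ox,(Z[:,1]+.5)/sy-.5+oy]
    def pts(v): return Ro.from_euler('ZYX',[v[3],v[4],roll]).apply(P)+v[:3]
    def f(v): return np.r_[(proj(s,pts(v))-px).ravel(), 0.5*(v[3]-np.radians(4))/np.radians(1), .3*(v[2]-z0)/.001]
    r=least_squares(f,[.555,.12,z0,.07,0]); v=r.x
    tip=Ro.from_euler('ZYX',[v[3],v[4],roll]).apply([[-.0115,0,-.124]])[0]+v[:3]
    print('handle',np.round(v[:3],4),'yaw,pitch',np.round(np.degrees(v[3:]),2),'tip',np.round(tip,4)); print(np.round(r.fun,2))
    for o,y in [((.455,.1138),4.0),((.4583,.1167),2.5)]:
        c,n=np.cos(np.radians(y)),np.sin(np.radians(y));
        for nm,q in(('handle',v),('tip',tip)):
            d=q[:2]-o; print(' in holder',nm,np.round([1e3*(c*d[0]+n*d[1]),1e3*(-n*d[0]+c*d[1])],1))
    return v
E
python3 -c "
from fit import *
s=np.load('cams.npy',allow_pickle=True).item()['scene']
fit(s,[(114,448),(232,500),(262,483),(245,186),(80,116),(410,127)],14,10.8,310,138,.2412)
fit(s,[(190,468),(302,522),(325,515),(335,203),(178,132),(492,144)],14,10.8,305,142,.2181)
"

```

```text
handle [0.5514 0.1195 0.2411] yaw,pitch [3.87 0.35] tip [0.5392 0.1187 0.1172]
[-0.12 -0.44  0.11 -0.05 -0.14  0.46  0.19  0.31 -0.18  0.02  0.14 -0.33
 -0.07 -0.04]
 in holder handle [96.6 -1. ]
 in holder tip [84.3 -1. ]
 in holder handle [93.2 -1.3]
 in holder tip [80.9 -1.6]
handle [0.5617 0.1224 0.2183] yaw,pitch [4.02 4.01] tip [0.5416 0.121  0.0954]
[-0.58 -0.39  0.   -0.18  0.22 -0.47  0.31  0.33 -0.51  0.14  0.53  0.56
  0.01  0.06]
 in holder handle [107.    1.2]
 in holder tip [86.9  1.2]
 in holder handle [103.5   1.2]
 in holder tip [83.4  0.7]
```

>>> {"api": "servo_tool", "payload": {"plan": [[[-0.2,0,0.3],[0.1,-1.5,0]],[[-0.4,0,0.3],[0.2,-3,0]],[[-0.6,0,0.3],[0.3,-4,0]],[[-0.6,0,0.3],[0.3,-4,0]],[[-0.6,0,0.3],[0.3,-4,0]]]}}

```text
clock: 9.2
position: [0.5495, 0.1197, 0.2014]
ee_rot: [2.276, 0.077, -2.097]
force: [0.2, -0.7, -0.9]
width: 0.305
```

```bash
python3 -c "
from h import *
print(yaw())
a=snap('scene','s9')['frame']
cv2.imwrite('pics/s9z.png',cv2.resize(a[142:197,305:350],None,fx=14,fy=10.8,interpolation=cv2.INTER_CUBIC))
"

```

```text
(np.float64(-86.12211687626457), array([-0.997, -0.   , -0.082]), array([0.5495, 0.1197, 0.2014]), array([-0.91,  0.37,  0.8 ,  1.88, -0.32,  0.93, -1.48]), 9.2, array([ 0.17, -0.66, -0.91]), 0.3050281794528917)
```

View pics/s9z.png

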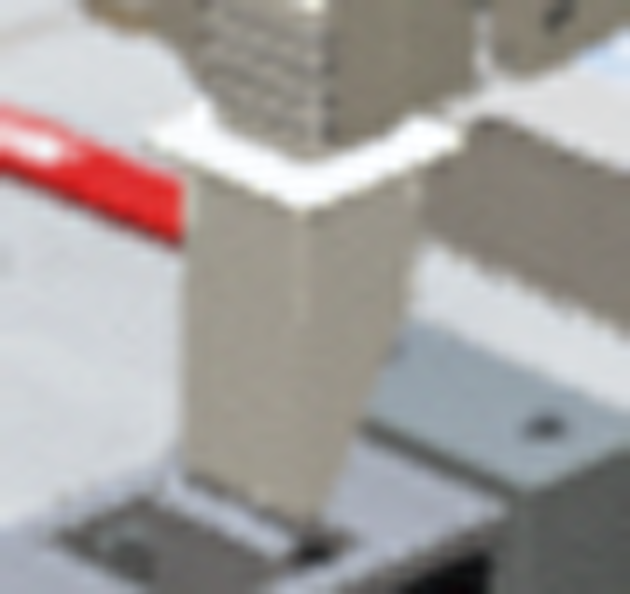

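```bash
python3 -c "
from fit import *
s=np.load('cams.npy',allow_pickle=True).item()['scene']
fit(s,[(186,470),(297,524),(324,513),(303,209),(154,140),(463,138)],14,10.8,305,142,.2204)
"

```

```text
handle [0.5525 0.1216 0.2208] yaw,pitch [4.03 0.41] tip [0.5401 0.1207 0.0969]
[-0.63 -0.69  0.03 -0.47 -0.03 -0.53  0.62  0.56 -0.79  0.15  0.77  0.98
  0.02  0.11]
 in holder handle [97.8  0.9]
 in holder tip [85.4  0.9]
 in holder handle [94.3  0.7]
 in holder tip [81.9  0.4]
```

```bash
python3 -c "
from fit import *
s=np.load('cams.npy',allow_pickle=True).item()['scene']
c,n=np.cos(np.radians(4)),np.sin(np.radians(4))
W=lambda x,y,z:[.5525+c*x-n*y,.1216+n*x+c*y,z]
a=cv2.imread('pics/scene0.png')
b=cv2.resize(a[165:218,308:358],None,fx=14,fy=11,interpolation=cv2.INTER_CUBIC)
for dx,col in((0,(0,0,255)),(.0025,(0,255,0)),(.005,(255,0,0))):
  q=proj(s,[W(-.0158+dx,.016,.09),W(-.0158+dx,-.016,.09)]); q=(q-[308,165]+.5)*[14,11]
  print(q); cv2.line(b,tuple(map(int,q[0])),tuple(map(int,q[1])),col,1)
cv2.imwrite('pics/ov.png',b)
"

```

```text
[[135.45956204 241.39345608]
 [255.21889853 298.91211438]]
[[144.81955931 237.20586876]
 [264.57753923 294.61050647]]
[[154.16051019 233.02680265]
 [273.91688793 290.31776595]]
```

View pics/ov.png

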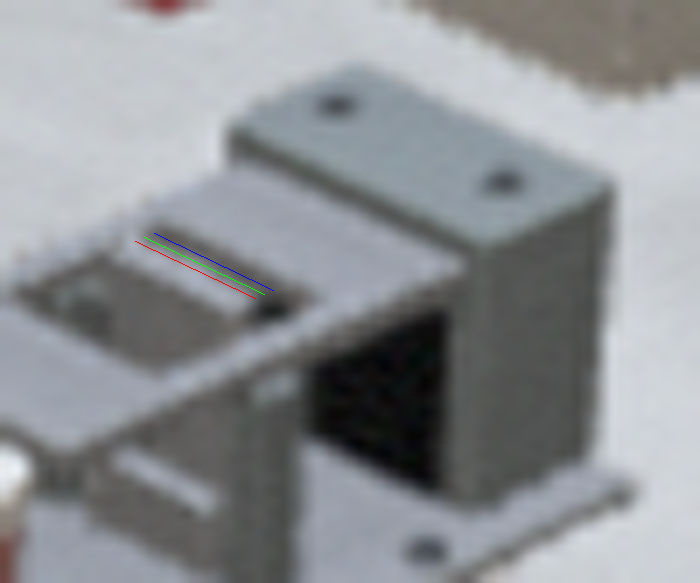

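>>> {"api": "servo_tool", "payload": {"plan": [[[0.3,0,0],[0,0,0]],[[0.3,0,-0.2],[0,0,0]],[[0.3,0,-0.5],[0,0,0]],[[0.3,0,-0.8],[0,0,0]],[[0.3,0,-1.1],[0,0,0]],[[0.3,0,-1.4],[0,0,0]]]}}

```text
clock: 9.85
position: [0.5526, 0.1196, 0.1871]
ee_rot: [2.277, 0.077, -2.097]
force: [0.5, 0.4, -1.2]
width: 0.301
```

```bash
python3 -c "
from h import *
print(yaw())
a=snap('scene','s10')['frame']
cv2.imwrite('pics/s10z.png',cv2.resize(a[142:207,300:360],None,fx=11,fy=9,interpolation=cv2.INTER_CUBIC))
"

```

```text
(np.float64(-86.13528105734954), array([-0.997,  0.   , -0.082]), array([0.5526, 0.1196, 0.1871]), array([-0.9 ,  0.4 ,  0.78,  1.89, -0.34,  0.91, -1.47]), 9.85, array([ 0.54,  0.38, -1.17]), 0.30113442156065906)
```

View pics/s10z.png

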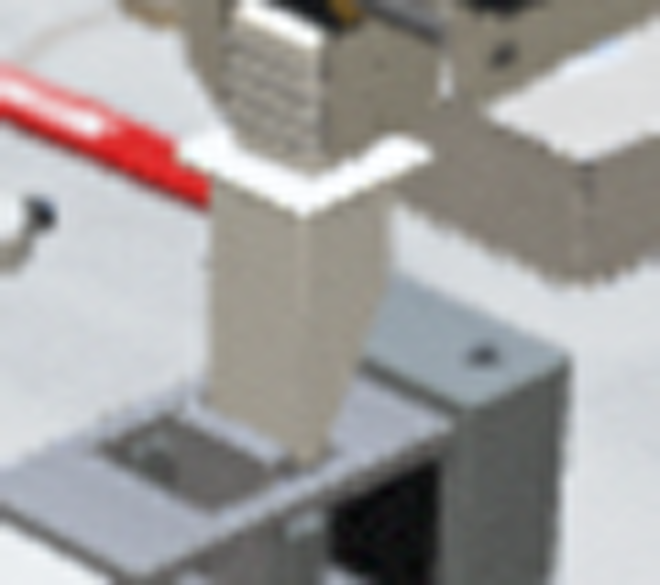

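>>> {"api": "servo_tool", "payload": {"plan": [[[0,0,-0.4],[0,0,0]],[[0,0,-0.8],[0,0,0]],[[0,0,-1.2],[0,0,0]],[[0,0,-1.6],[0,0,0]],[[0,0,-2],[0,0,0]],[[0,0,-2.4],[0,0,0]]]}}

```text
clock: 10.5
position: [0.5528, 0.1196, 0.1627]
ee_rot: [2.277, 0.077, -2.096]
force: [-0.5, 1.0, 4.3]
width: 0.306
```

>>> {"api": "servo_tool", "payload": {"plan": [[[0,0,-0.4],[0,0,0]],[[0,0,-0.8],[0,0,0]],[[0,0,-1.2],[0,0,0]],[[0,0,-1.6],[0,0,0]],[[0,0,-2],[0,0,0]],[[0,0,-2.4],[0,0,0]]]}}

```text
clock: 11.1
position: [0.5531, 0.1196, 0.1386]
ee_rot: [2.278, 0.077, -2.096]
force: [-0.2, -0.2, 5.7]
width: 0.303
```

```bash
python3 -c "
from h import *
print(yaw())
a=snap('scene','s11')['frame']
cv2.imwrite('pics/s11z.png',cv2.resize(a[142:227,290:360],None,fx=9,fy=7,interpolation=cv2.INTER_CUBIC))
"

```

```text
(np.float64(-86.13433829677268), array([-0.997,  0.   , -0.083]), array([0.5531, 0.1196, 0.1386]), array([-0.85,  0.46,  0.73,  1.94, -0.41,  0.81, -1.41]), 11.1, array([-0.22, -0.2 ,  5.66]), 0.3031128425143615)
```

View pics/s11z.png

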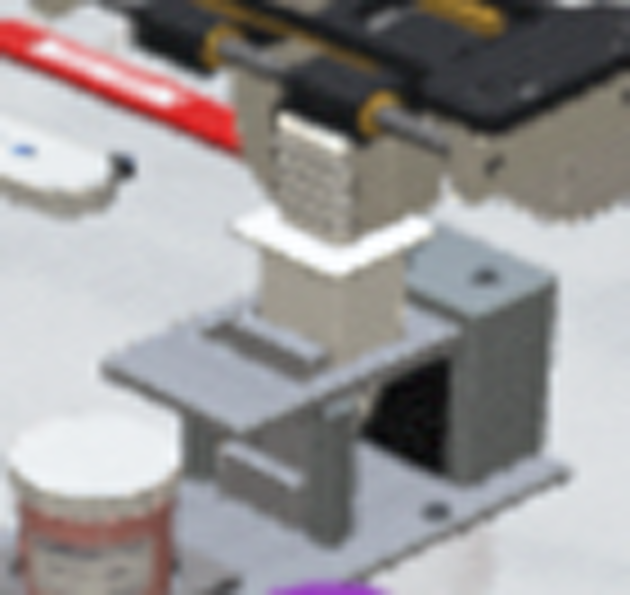

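>>> {"api": "servo_tool", "payload": {"plan": [[[0,0,-0.4],[0,0,0]],[[0,0,-0.8],[0,0,0]],[[0,0,-1.2],[0,0,0]],[[0,0,-1.6],[0,0,0]],[[0,0,-2],[0,0,0]],[[0,0,-2.2],[0,0,0]]]}}

```text
clock: 11.75
position: [0.5535, 0.1196, 0.1159]
ee_rot: [2.278, 0.077, -2.095]
force: [2.8, 0.8, 5.1]
width: 0.304
```

>>> {"api": "servo_tool", "payload": {"plan": [[[0,0,-0.1],[0,0,0]],[[0,0,-0.2],[0,0,0]],[[0,0,-0.3],[0,0,0]],[[0,0,-0.3],[0,0,0]]]}}

```text
clock: 12.15
position: [0.5535, 0.1196, 0.1128]
ee_rot: [2.278, 0.076, -2.094]
force: [3.3, 0.2, 1.1]
width: 0.308
```

```bash
python3 -c "
from h import *
print(yaw())
a=snap('scene','s12')['frame']
cv2.imwrite('pics/s12z.png',cv2.resize(a[142:227,290:360],None,fx=9,fy=7,interpolation=cv2.INTER_CUBIC))
"

```

```text
(np.float64(-86.13117575977222), array([-0.996,  0.001, -0.084]), array([0.5535, 0.1196, 0.1128]), array([-0.83,  0.49,  0.7 ,  1.97, -0.44,  0.75, -1.38]), 12.15, array([3.32, 0.22, 1.14]), 0.3077898904656424)
```

View pics/s12z.png

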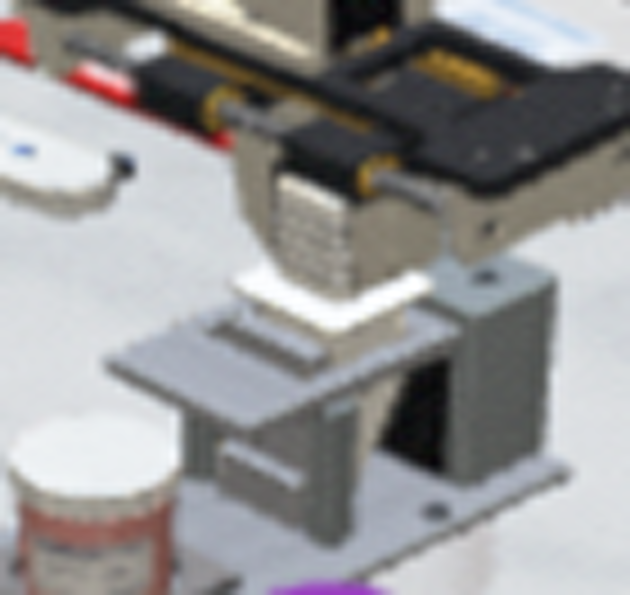

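>>> {"api": "servo_tool", "payload": {"plan": [[[0,0,0],[0,0,0]],[[0,0,0],[0,0,0]],[[0,0,0],[0,0,0]],[[0,0,0],[0,0,0]],[[0,0,0],[0,0,0]],[[0,0,0],[0,0,0]]], "grip": 1}}

```text
clock: 12.8
position: [0.5534, 0.1196, 0.1128]
ee_rot: [2.278, 0.076, -2.095]
force: [0.2, 0.2, 0.5]
width: 0.774
```

```bash
python3 -c "
from h import *
print(yaw())
a=snap('scene','s13')['frame']
cv2.imwrite('pics/s13z.png',cv2.resize(a[142:227,290:360],None,fx=9,fy=7,interpolation=cv2.INTER_CUBIC))
"

```

```text
(np.float64(-86.1350356149919), array([-0.996,  0.001, -0.084]), array([0.5534, 0.1196, 0.1128]), array([-0.83,  0.49,  0.7 ,  1.97, -0.44,  0.75, -1.38]), 12.8, array([0.2 , 0.15, 0.55]), 0.7735834561091565)
```

View pics/s13z.png

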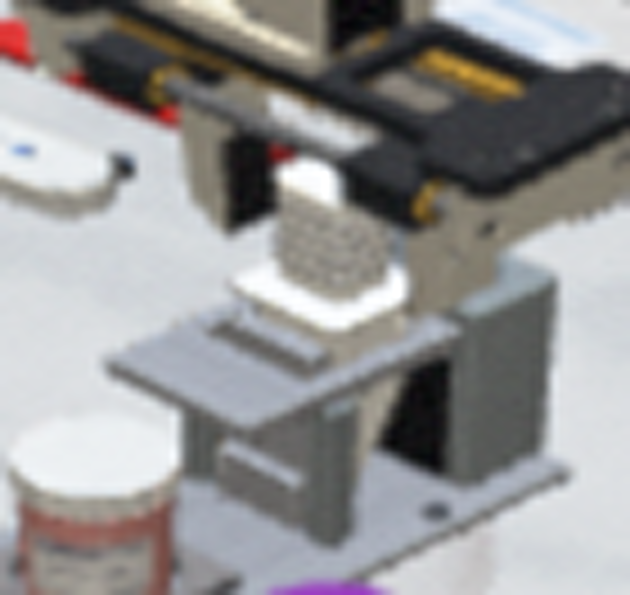

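>>> {"api": "servo_tool", "payload": {"plan": [[[0,0,2],[0,0,0]],[[0,0,5],[0,0,0]],[[0,0,8],[0,0,0]],[[0,0,10.5],[0,0,0]],[[-3,-0.2,11],[-0.1,1.5,0]],[[-6,-0.4,11],[-0.2,3,0]],[[-9,-0.5,11],[-0.3,4.8,0]],[[-9.7,-0.5,11],[-0.3,4.8,0]],[[-9.7,-0.5,11],[-0.3,4.8,0]],[[-9.7,-0.5,11],[-0.3,4.8,0]]]}}

```text
clock: 13.85
position: [0.4575, 0.1149, 0.2231]
ee_rot: [2.189, 0.075, -2.185]
force: [-0.0, -0.5, 0.3]
width: 0.997
```

```bash
python3 -c "
from h import *
print(yaw())
p=snap('wrist','w14')
a=snap('scene','s14')['frame']
cv2.imwrite('pics/s14z.png',cv2.resize(a[142:257,260:360],None,fx=6,fy=5,interpolation=cv2.INTER_CUBIC))
for r in arm.trace(p,'pot_center'): 
    m=r['pixels'];ys,xs=np.nonzero(m); print(r['score'],r['at'],xs.min(),xs.max(),ys.min(),ys.max())
print(proj(p,[[.4565,.115,.074],[.4815,.1165,.074]]))
np.save('wcam14.npy',{k:np.array(v) for k,v in p.items() if k in('position','rotation','fx','fy','cx','cy')},allow_pickle=True)
"

```

```text
(np.float64(-86.11018846041468), array([-1.   , -0.   , -0.002]), array([0.4575, 0.1149, 0.2231]), array([-1.06,  0.22,  0.85,  1.99, -0.2 ,  1.01, -1.62]), 13.85, array([-0.03, -0.49,  0.27]), 0.9972670148480048)
0.96 [244.1, 245.3] 226 258 225 272
0.95 [314.7, 186.4] 293 338 164 212
0.93 [409.5, 194.7] 382 435 172 221
0.19 [318.3, 93.8] 294 343 70 121
[[315.89536074 193.13289973]
 [316.07515338 169.94680683]]
```

View pics/w14.png

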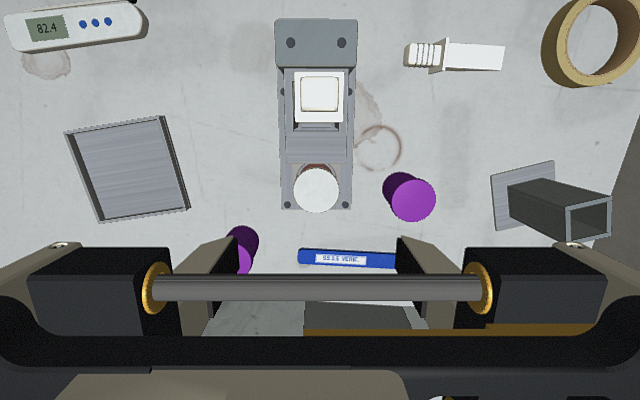

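View pics/s14z.png

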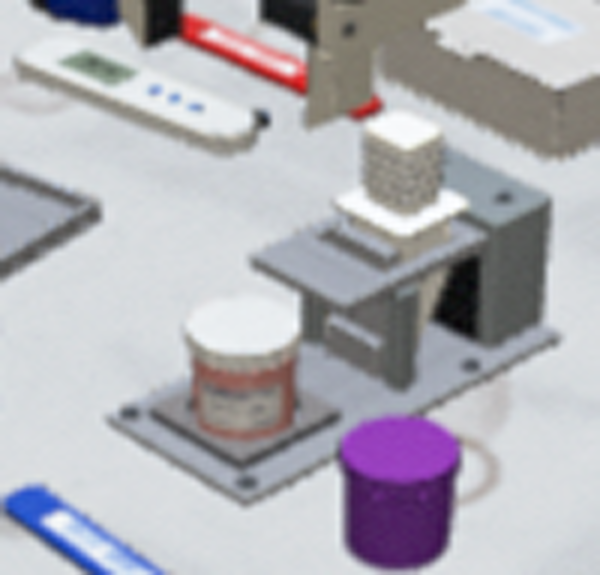

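>>> {"api": "servo_tool", "payload": {"plan": [[[0.1,0,-4],[0,0,0]],[[0.15,0,-8],[0,0,0]],[[0.15,0,-11],[0,0,0]],[[0.15,0,-13.5],[0,0,0]],[[0.15,0,-15.5],[0,0,0]],[[0.15,0,-17],[0,0,0]],[[0.15,0,-17.6],[0,0,0]],[[0.15,0,-17.6],[0,0,0]]]}}

```text
clock: 14.8
position: [0.4589, 0.1141, 0.0462]
ee_rot: [2.187, 0.071, -2.187]
force: [0.3, -0.3, -0.1]
width: 1.001
```

>>> {"api": "servo_tool", "payload": {"plan": [[[0,0,0],[0,0,0]],[[0,0,0],[0,0,0]],[[0,0,0],[0,0,0]],[[0,0,0],[0,0,0]],[[0,0,0],[0,0,0]],[[0,0,0],[0,0,0]],[[0,0,0],[0,0,0]]], "grip": 0.4, "squeeze": 15}}

```text
clock: 15.5
position: [0.459, 0.1142, 0.0463]
ee_rot: [2.187, 0.071, -2.187]
force: [-0.1, 0.3, 0.8]
width: 0.544
```

```bash
python3 -c "
from h import *
print(yaw())
snap('wrist','w15')
a=snap('scene','s15')['frame']
cv2.imwrite('pics/s15z.png',cv2.resize(a[142:257,260:360],None,fx=6,fy=5,interpolation=cv2.INTER_CUBIC))
"

```

```text
(np.float64(-86.17635164185617), array([-1.   ,  0.001,  0.   ]), array([0.459 , 0.1142, 0.0463]), array([-0.83,  0.51,  0.64,  2.16, -0.52,  0.62, -1.33]), 15.5, array([-0.05,  0.3 ,  0.85]), 0.5438408520990722)
```

View pics/w15.png

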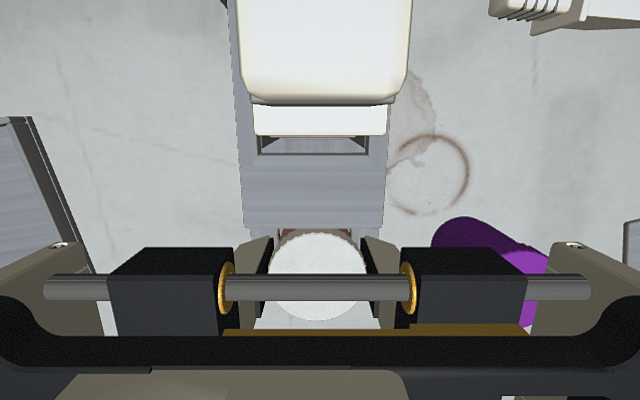

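View pics/s15z.png

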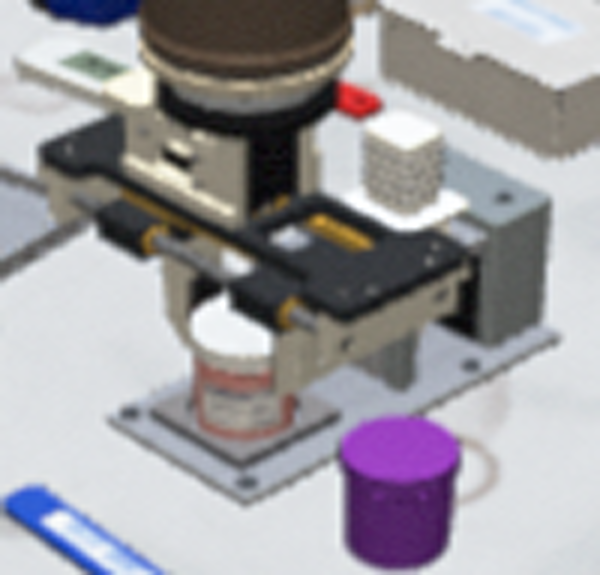

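>>> {"api": "servo_tool", "payload": {"plan": [[[0,0,0],[0,0,0]],[[0,0,0],[0,0,0]],[[0,0,0.5],[0,0,0]],[[0,0,1.5],[0,0,0]],[[0,0,3],[0,0,0]],[[0,0,5],[0,0,0]],[[0,0,7.5],[0,0,0]],[[0,0,10],[0,0,0]],[[0,0,10.5],[0,0,0]],[[0,0,10.5],[0,0,0]]], "squeeze": 20}}

```text
clock: 16.6
position: [0.4595, 0.1146, 0.1522]
ee_rot: [2.189, 0.073, -2.185]
force: [0.3, -0.8, -0.5]
width: 0.546
```

```bash
python3 -c "
from h import *
print(yaw())
p=snap('wrist','w16')
a=snap('scene','s16')['frame']
cv2.imwrite('pics/s16z.png',cv2.resize(a[122:257,220:360],None,fx=5,fy=4.4,interpolation=cv2.INTER_CUBIC))
"

```

```text
(np.float64(-86.15816581395973), array([-1.   ,  0.   , -0.002]), array([0.4595, 0.1146, 0.1522]), array([-0.98,  0.34,  0.8 ,  2.07, -0.32,  0.86, -1.5 ]), 16.6, array([ 0.27, -0.84, -0.5 ]), 0.5456184862600939)
```

View pics/s16z.png

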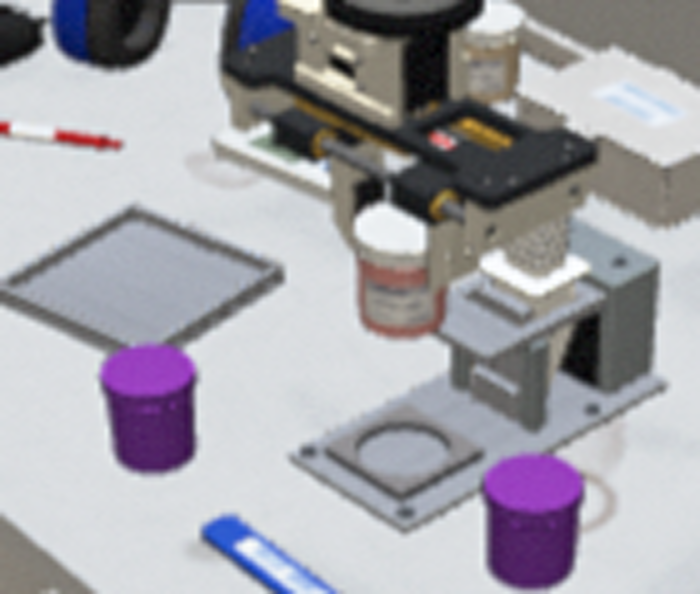

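View pics/w16.png

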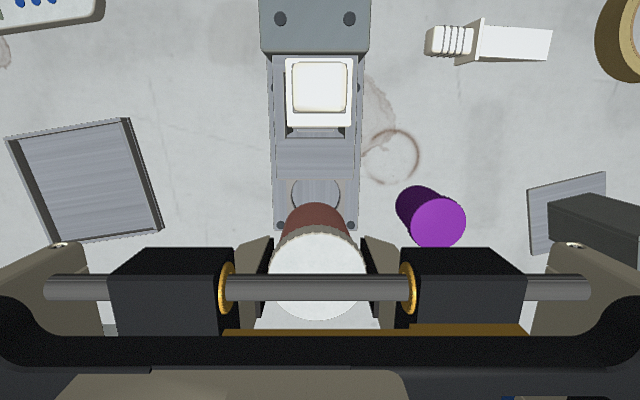

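>>> {"api": "servo_tool", "payload": {"plan": [[[0,1,0],[0,0,0]],[[-0.2,3,0],[0,0,0]],[[-0.3,6,0],[0,0,0]],[[-0.4,9,0],[0,0,0]],[[-0.5,12,0],[0,0,0]],[[-0.6,15,0],[0,0,0]],[[-0.7,18,0],[0,0,0]],[[-0.8,20.5,0],[0,0,0]],[[-0.9,22.3,0],[0,0,0]],[[-0.9,23.3,0],[0,0,0]],[[-0.9,23.3,0],[0,0,0]],[[-0.9,23.3,0],[0,0,0]]]}}

```text
clock: 17.9
position: [0.4497, 0.346, 0.1506]
ee_rot: [2.186, 0.069, -2.188]
force: [-0.2, -0.1, -0.2]
width: 0.546
```

```bash
python3 -c "
from h import *
print(yaw())
p=snap('wrist','w17')
a=snap('scene','s17')['frame']
cv2.imwrite('pics/s17z.png',cv2.resize(a[122:257,190:330],None,fx=5,fy=4.4,interpolation=cv2.INTER_CUBIC))
"

```

```text
(np.float64(-86.23037553821987), array([-1.   ,  0.002,  0.001]), array([0.4497, 0.346 , 0.1506]), array([-1.27,  0.49,  0.74,  1.85, -0.4 ,  0.96, -1.85]), 17.9, array([-0.16, -0.07, -0.23]), 0.5463078535259114)
```

View pics/s17z.png

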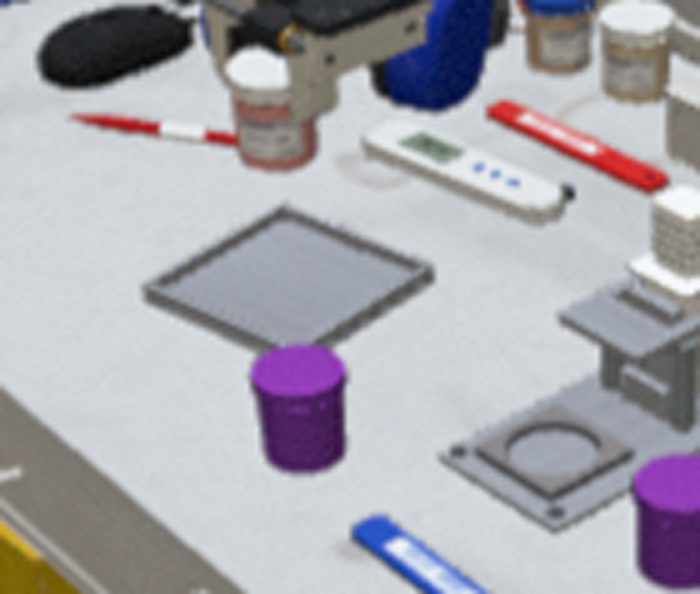

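View pics/w17.png

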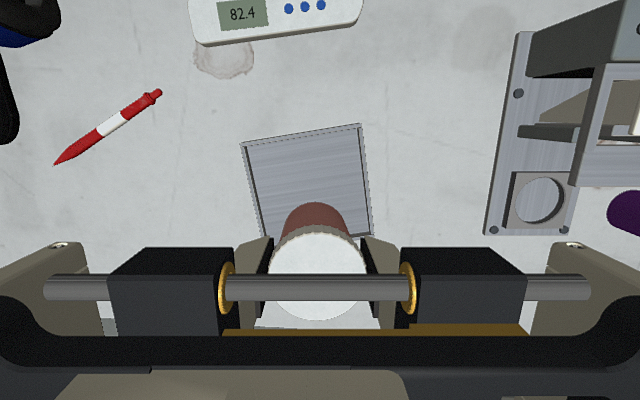

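```bash
python3 -c "
from h import *
p=arm.get_image('wrist'); s=arm.get_image('scene')
c=[(240,144),(361,124),(373,237)]
X=[atz(p,u,.016)[:2] for u in c]; print(X,(X[0]+X[2])/2)
sc=lambda x,y:(x/5+190,y/4.4+122)
Y=[atz(s,sc(*u),.016)[:2] for u in [(145,290),(433,270)]]; print(Y,(Y[0]+Y[1])/2)
"

```

```text
[array([0.49665498, 0.42277851]), array([0.5230744 , 0.30711994]), array([0.4078587 , 0.28178649])] [0.45225684 0.3522825 ]
[array([0.37940748, 0.38642976]), array([0.52071975, 0.29937079])] [0.45006361 0.34290028]
```

>>> {"api": "servo_tool", "payload": {"plan": [[[0.1,0.2,-3],[0,0,0]],[[0.1,0.2,-6],[0,0,0]],[[0.1,0.2,-8.5],[0,0,0]],[[0.1,0.2,-9.8],[0,0,0]],[[0.1,0.2,-10.3],[0,0,0]],[[0.1,0.2,-10.6],[0,0,0]],[[0.1,0.2,-10.8],[0,0,0]],[[0.1,0.2,-10.8],[0,0,0]]]}}

```text
clock: 18.9
position: [0.4512, 0.3485, 0.0437]
ee_rot: [2.188, 0.071, -2.188]
force: [0.4, -0.1, -0.2]
width: 0.543
```

```bash
python3 -c "
from h import *
print(yaw())
a=snap('scene','s18')['frame']
cv2.imwrite('pics/s18z.png',cv2.resize(a[142:222,200:290],None,fx=8,fy=7,interpolation=cv2.INTER_CUBIC))
"

```

```text
(np.float64(-86.25554536249682), array([-1.,  0., -0.]), array([0.4512, 0.3485, 0.0437]), array([-1.18,  0.63,  0.63,  1.93, -0.54,  0.75, -1.75]), 18.9, array([ 0.44, -0.12, -0.23]), 0.5434050794720677)
```

View pics/s18z.png

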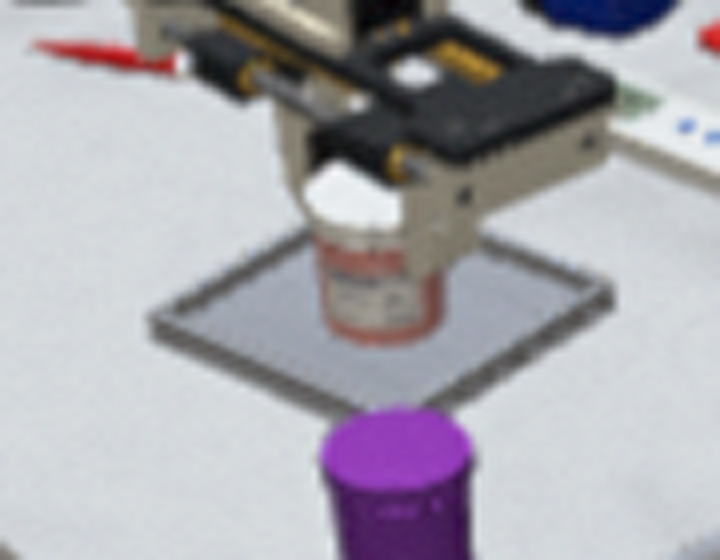

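>>> {"api": "servo_tool", "payload": {"plan": [[[0,0,-0.05],[0,0,0]],[[0,0,-0.1],[0,0,0]],[[0,0,-0.13],[0,0,0]],[[0,0,-0.13],[0,0,0]]]}}

```text
clock: 19.35
position: [0.4512, 0.3486, 0.0425]
ee_rot: [2.188, 0.071, -2.188]
force: [-0.5, -0.4, -0.4]
width: 0.546
```

>>> {"api": "servo_tool", "payload": {"plan": [[[0,0,0],[0,0,0]],[[0,0,0],[0,0,0]],[[0,0,0],[0,0,0]],[[0,0,0],[0,0,0]],[[0,0,0],[0,0,0]],[[0,0,0],[0,0,0]]], "grip": 1}}

```text
clock: 19.95
position: [0.4511, 0.3486, 0.0425]
ee_rot: [2.188, 0.071, -2.188]
force: [0.6, 0.6, 0.1]
width: 0.991
```

>>> {"api": "servo_tool", "payload": {"plan": [[[0,0,1],[0,0,0]],[[0,0,3],[0,0,0]],[[0,0,6],[0,0,0]],[[0,0,10],[0,0,0]],[[0,0,14],[0,0,0]],[[0,0,15],[0,0,0]],[[0,0,15],[0,0,0]]]}}

```text
clock: 20.65
position: [0.4521, 0.3492, 0.1947]
ee_rot: [2.192, 0.074, -2.186]
force: [-0.4, -1.5, 0.7]
width: 1.0
```

```bash
python3 -c "
from h import *
print(yaw())
a=snap('scene','s19')['frame']
cv2.imwrite('pics/s19z.png',cv2.resize(a[122:257,200:360],None,fx=5,fy=4.4,interpolation=cv2.INTER_CUBIC))
snap('wrist','w19')
"

```

```text
(np.float64(-86.24838881911582), array([-1.   , -0.002, -0.003]), array([0.4521, 0.3492, 0.1947]), array([-1.3 ,  0.45,  0.78,  1.8 , -0.36,  1.04, -1.89]), 20.65, array([-0.39, -1.51,  0.71]), 0.9996998362036146)
```

View pics/s19z.png

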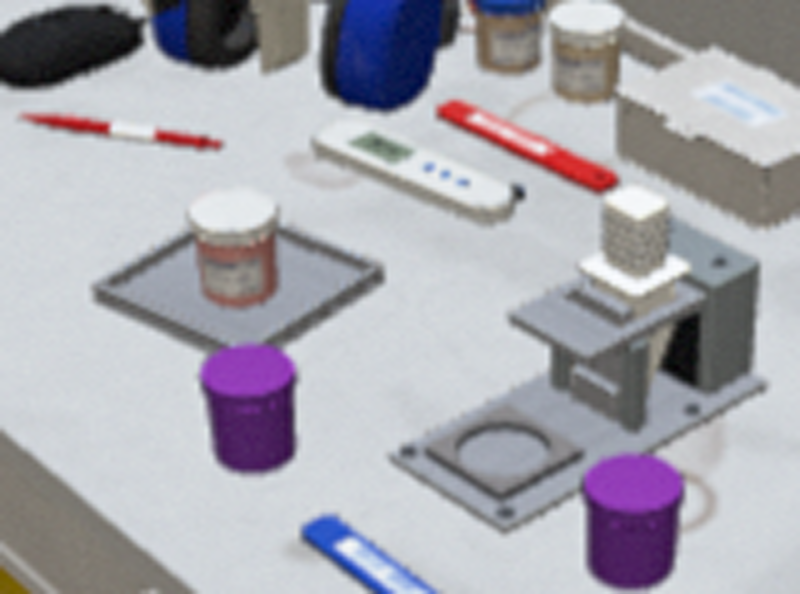

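View pics/w19.png

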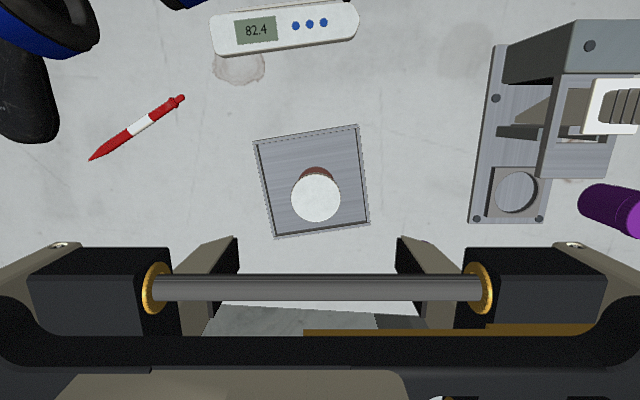

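The scene view shows the pot upright inside the tray (about 235,245 in the zoom). The wedge is still in the gap holding the catch back (640,240), and the gripper is clear of everything. I'm handing in now.

```bash
python3 -c "
from h import *
print(arm.sign_off())"
```

```text
the job is handed in; nothing more can be done
None
```

I handed the job in at about 21 s of the 56 s allowed. The wedge is holding the catch open, and the pot is standing in the tray.

**Wedge:** On the first try the wedge's point landed on the lug's top with about 47 N on the wrist. That tipped the wedge about 4° in the fingers. I lifted it, tilted the tool to set the wedge upright, moved it 3 mm towards the housing and tried again. It then went in with 4–6 N and stayed put when I let go, with its point about 8 mm over the worktop.

**Pot:** I gripped it by the lid, with the fingers on the holder's +y and -y sides, and lifted it straight out. I let go of it within about 1.5 mm of the tray floor, near the tray's centre.

**Last checks:** The final scene and wrist pictures show:
- the pot upright in the tray, well inside the 45 mm limit
- the wedge still in the gap with the catch held back
- the gripper clear, about 15 cm up from where it let go of the pot

**What I could not confirm:**
- I judged the catch opening only from the pictures, with no direct reading of the joint.
- My positions from the top, scene and wrist cameras disagreed by 3–6 mm in places, and by about 10 mm in y for the tray's centre. I settled the wedge's entry by comparing it with the lug in the same picture.
- No verdict was reported at hand-in.

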